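Bring a calibration pump up to pressure with its fold-out crank handle

ROBOT

A 6-joint arm with a two-finger parallel gripper is mounted at the origin on the work surface. World frame = base frame: x ahead of the robot, y to its left, z up, the work surface at z = 0. Lengths are in m, angles in rad, forces in N, time in s.
With the tool pointing down it reaches from about 0.325 to 0.775 m from the base axis. Payload 5.5 kg.
Tool frame: the origin (TCP) lies where the fingers leave the gripper's body, on its centre line; the fingertips stand 80 mm ahead of it and the grasp point (between the pads) lies 61 mm ahead of it; z points along the fingers, y is the line along which they close (so a half turn about z gives the same grasp; the last joint's range is limited). The gripper opens to 88 mm and grips with 3 to 60 N. Pads are 20 mm wide; open, the fingers measure 115 mm over their backs; the gripper's body (75 mm by 178 mm) begins 61 mm behind the grasp point.
Start: joints at [-1.349, 0.091, 1.231, -0, 1.82, -0.057], TCP at [0.165, -0.577, 0.303] pointing down, gripper open.
Joint ranges: [-2.87, 2.87], [-0.86, 2.18], [0.17, 2.46], [-1.51, 4.65], [0.06, 2.69], [-2.65, 2.65]. Speed limits (rad/s): [2.57, 2.57, 3.01, 3.14, 3.14, 3.14].

INTERFACE

Orientations are given as a 3x3 rotation matrix whose columns are the frame's x, y, z axes.
In Python, from workcell import * gives the robot as it stands.
- The arm moves only by the tool servo_tool, never from a script. Its argument "motion" is a list of rows, each a list of 7 numbers: the shift along the tool's x, y, z in mm, then the turn, a rotation vector about the tool's x, y, z in degrees, then the closure, from 0 (fully open) to 1 (shut). A call has 1 to 12 rows; each row shifts and turns the commanded pose from where the row before left it, along the tool's axes as they then stand; what a row does not reach is not made up. A row lasts 1/12 s, in which the tool goes at most 41.7 mm and 7.16 degrees, less where a joint would pass 70% of its speed; a pose out of reach is approached as far as the arm can. A call is refused whole if a number of a shift passes 41.7 or a number of a turn 7.16, either way. A call with a gripper value outside its range is refused whole. The fingers move at their own pace and stop on an object; "force" is the grip in N (left out, the last holds). Time passes only in rows, so rows that do not move let the fingers close. It gives the time, the measured TCP pose, the force, the opening and the grip force at its end, in the units of the state.
- state(): the state, without advancing time (a new reading comes with each control period).
- camera(name): name is "side" or "top"; returns (picture, depth): 420x560x3 uint8, red, green, blue; 420x560 float32, m along the optical axis (not along the pixel's ray), 0 where there is no reading.
- camera_params(name): a dict with "intrinsics" (3x3 intrinsics, pixels), "R" (3x3) and "t" (3): a world point X has camera coordinates R X + t. Camera axes: x right, y down, z forward; pixel columns grow to the right and rows downward; lengths in m; the calibration is good to about 2 mm. A picture is of the moment at which its call begins. camera_params takes no time and is no camera call.
- close_job(): hands the job in; it is judged then, once.
The state is a dict: "time_s": time; "q": joint angles; "joint_velocities": joint speeds; "joint_efforts": joint torques, N m; "position": TCP position; "tool_rot": TCP orientation; "wrist_force": force on the tool from outside, world axes, zero at the start; "torque": the same for the moment, N m; "width": finger opening in m; "grasp_force": force on a finger pad.
Only numpy, scipy, OpenCV 4.12 (cv2) and the standard library are available. Lean on these libraries where they do the work, as an engineer would, in place of code of your own. Each camera call takes 0.05 s, during which the arm holds its last target. There are 200 camera calls.

TASK

On the hand pump that carries the dial gauge, unfold the crank's handle until it stands upright. Only then wind the crank clockwise until the gauge needle is in the green zone, never running on towards the red, and let go with the handle left standing. Leave the other pump, the one with the red plug, alone.

Things in the scene. Friction and masses are not known exactly. Their poses are not given: they have to be found in the camera images.
- crank_hub (a point): Point on the spindle axis of the gauge pump's crank, 128 mm above the bench, 58 mm above the pump's top. Frame turns with the crank: x along the crank arm, z up. Arm: flat steel bar 16 mm wide, 15 mm behind to 110 mm out from the spindle, 17 to 27 mm below this point; hub boss 30 mm across, to 33 mm below. The handle's fold pin lies across the arm, 100 mm out, at this point's height.
- grip (a joint): Fold angle, rad, of that crank's handle: steel stem 12 mm thick, black ball 30 mm across, centre 66 mm from the fold pin. 0: flat above the arm, ball level with crank_hub, 34 mm out from the spindle; 1.57: upright, ball above the pin (stop). Starts at 0 to 0.3, stays where left (friction 0.05 N m). Held lightly (5 to 10 N), the ball turns between the fingers; held hard, it drags.
- crank (a joint): Angle of that crank, rad, growing clockwise from above. Starts at 0 to 0.5, stops at 0 and 3.1, stays where left (friction 0.1 N m). The black needle of the face-up white dial gauge (94 mm across, 155 mm from the spindle, top 92 mm above the bench) turns by the same angle, the same way: green zone 1.72 to 2.28, middle 2.0; red from 2.6.
- spare: The other pump, to be left alone. Both are fixed black boxes, 300 x 220 x 70 mm, steel top, with the same crank and black-balled folding handle; this one has a red plug where the other has its gauge. Origin: centre of its underside, z up; spindle 50 mm towards its -x, plug 105 mm towards its +x; crank at any angle, up to 160 mm high.

How it is judged:
On the way, in this order (a step that is already met when the one before it is completed fails the run):
1. the handle is unfolded upright (within about 18 degrees) (value of joint grip above 1.25 rad), for 0.2 s.
2. the crank is wound until the needle is in the green zone, handle still up (value of joint crank between 1.7 and 2.3 rad and value of joint grip above 1.15 rad), for 0.2 s.
At the end, for the whole second after the job is handed in: The needle of the gauge is in the green zone (crank between 1.7 and 2.3 rad) and at rest, and the handle stands upright within about 24 degrees (grip above 1.15 rad) (all of step 2 and velocity of joint crank between -0.05 and 0.05 rad/s); the robot touches nothing.
It fails at once if the needle runs past the green zone to the red (crank beyond 2.6 rad) (value of joint crank above 2.6 rad).
It fails at once if the crank is wound (beyond 1.2 rad) with its handle still folded (below 0.9 rad) (value of joint crank above 1.2 rad and value of joint grip below 0.9 rad).
It fails at once if the other pump, with the red plug, is touched with more than 2 N (contact force between spare and the fingers above 2 N or contact force between spare and the arm above 2 N).
It also fails if it takes over 43 s, if anything falls off the work surface, if the arm or the gripper's body presses on something with over 40 N, if the wrist force passes 120 N, or if a joint passes its speed limit or range.

## Working session

There is one attempt and no reset: what is moved stays moved. The work goes in short steps, Python scripts to look and compute and a tool call to move; the robot and the scene stay as the last step left them, time stands still between calls to the robot, and variables do not carry over. Pictures are saved under pics/ and viewed, at most 10 in all, crops included, and the job is handed in when it is done.

Besides the shell and the picture viewer there is one more tool, called after "Emit:" by a JSON object that holds its "op" and its "data". servo_tool: Moves the arm, as the interface text tells. Its arguments: {"type":"object","properties":{"motion":{"type":"array"},"force":{"type":"number"}},"required":["motion"]}

```bash
mkdir -p pics; cat > h.py <<'E'
from workcell import *
import numpy as np, cv2
def snap(n,f):
    p,d=camera(n); cv2.imwrite(f'pics/{f}.png',p[:,:,::-1]); np.save(f'pics/{f}.npy',d); return p,d
def w(n,u,v,d):
    P=camera_params(n);K=np.array(P['intrinsics']);R=np.array(P['R']);t=np.array(P['t'])
    return R.T@(np.linalg.solve(K,[u,v,1])*d-t)
def wz(n,u,v,z):
    P=camera_params(n);K=np.array(P['intrinsics']);R=np.array(P['R']);t=np.array(P['t'])
    c=-R.T@t; r=R.T@np.linalg.solve(K,[u,v,1]); return c+r*(z-c[2])/r[2]
E
python3 - <<'E'
from h import *
snap('top','t0');snap('side','s0')
s=state();print(s['time_s'],s['position'],np.round(s['tool_rot'],3))
E
```

```text
0.1 [ 0.16508598 -0.5767127   0.30161932] [[ 0.961  0.275 -0.   ]
 [ 0.275 -0.961  0.002]
 [ 0.    -0.002 -1.   ]]
```

View pics/t0.png

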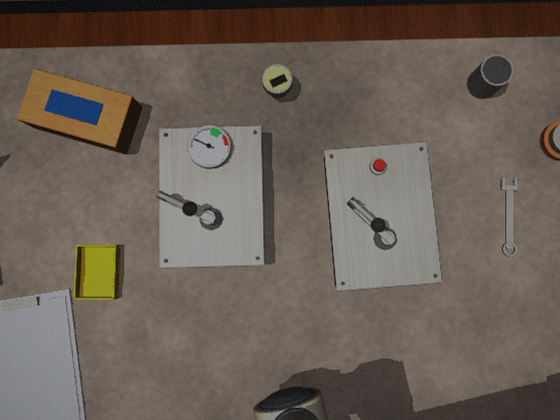

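View pics/s0.png

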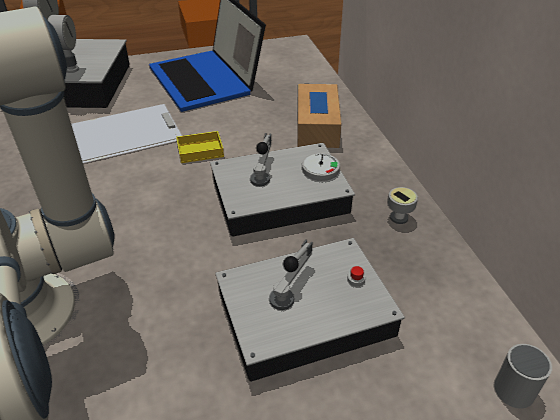

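The top view shows the gauge pump on the left: hub at about (208,217), ball (190,209), arm end (158,193), gauge (210,147). The spare pump is on the right, with its red plug at (378,166). Next I'll enlarge the crank.

```bash
python3 - <<'E'
from h import *
a=cv2.imread('pics/t0.png')[115:275,145:275];cv2.imwrite('pics/t0c.png',cv2.resize(a,None,fx=3.6,fy=3.6,interpolation=cv2.INTER_CUBIC))
a=cv2.imread('pics/s0.png')[125:235,205:360];cv2.imwrite('pics/s0c.png',cv2.resize(a,None,fx=5,fy=5,interpolation=cv2.INTER_CUBIC))
P=camera_params('top');R=np.array(P['R']);print('cam',-R.T@np.array(P['t']),np.round(R,2).tolist())
E
```

```text
cam [0.45847511 0.02546575 1.15326653] [[-0.02, -1.0, -0.01], [-0.99, 0.02, -0.11], [0.11, 0.01, -0.99]]
```

View pics/t0c.png

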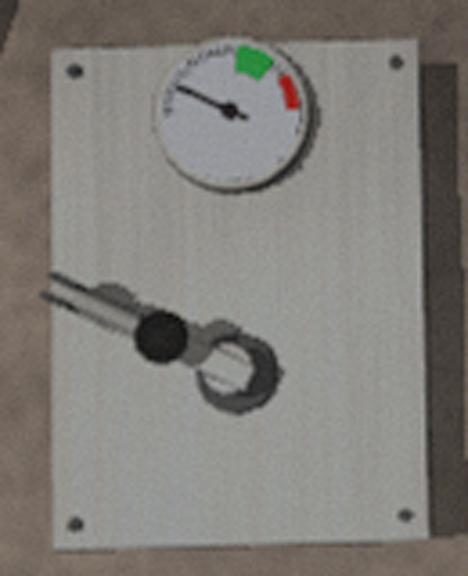

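View pics/s0c.png

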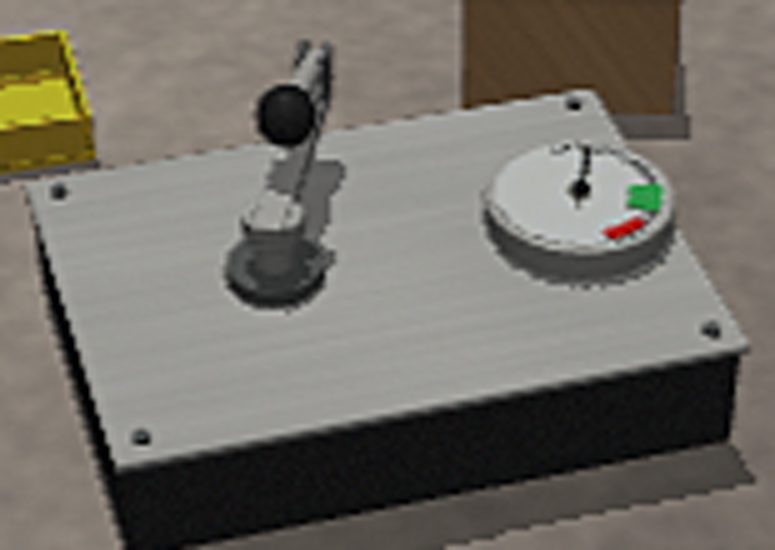

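The crops put the ball at (189.7,208.6), the hub cap at (207.5,216.7), the gauge centre at (208.9,145.6), the needle tip at (194.4,139.4) and the green zone at (215.3,132.2).

```bash
python3 - <<'E'
from h import *
d=np.load('pics/t0.npy')
for n,u,v in [('ball',190,209),('hub',207,217),('armend',160,194),('gauge',209,146)]:
    print(n,np.round(w('top',u,v,d[v,u]),4),'depth')
b=wz('top',189.7,208.6,.14);h=wz('top',207.5,216.7,.111);g=wz('top',208.9,145.6,.092);n=wz('top',194.4,139.4,.092);gr=wz('top',215.3,132.2,.092);e=wz('top',157.5,193.5,.128)
print('arm corner',wz('top',159,194,.11))
A=lambda p:np.degrees(np.arctan2(p[1],p[0]))
print('h',h,'g',g,'b',b,np.linalg.norm((g-h)[:2]))
print('needle',A(n-g),'green',A(gr-g),'armdir(ball)',A(b-h),'hub->gauge',A(g-h))
cs=[wz('top',145+x/3.6,115+y/3.6,.07) for x,y in [(75,70),(396,62),(76,524),(405,515)]]
print(np.round(cs,4),np.mean(cs,0))
P=camera_params('side');R=np.array(P['R']);t=np.array(P['t']);K=np.array(P['intrinsics'])
# ball in the side view, triangulate
x1=np.array([189.7,208.6]);x2=np.array([205+286/5,125+114/5])
Pt=camera_params('top');M1=np.array(Pt['intrinsics'])@np.c_[Pt['R'],Pt['t']];M2=K@np.c_[R,t]
X=cv2.triangulatePoints(M1,M2,x1,x2);print('ball tri',(X[:3]/X[3]).T)
E
```

```text
ball [0.5647 0.2315 0.1511] depth
hub [0.5514 0.2041 0.1134] depth
armend [0.5982 0.2958 0.1354] depth
gauge [0.7049 0.2028 0.0941] depth
arm corner [0.60173241 0.30460124 0.11      ]
h [0.55219022 0.20348769 0.111     ] g [0.70622683 0.20335966 0.092     ] b [0.5666775  0.23438294 0.14      ] 0.15403666614445147
needle 65.41994533823754 green -25.513715519547105 armdir(ball) 64.87736068892332 hub->gauge -0.047624340183390124
[[0.7383 0.3013 0.07  ]
 [0.7389 0.1061 0.07  ]
 [0.4639 0.299  0.07  ]
 [0.4654 0.1042 0.07  ]] [0.60163629 0.20266928 0.07      ]
ball tri [[0.56664848 0.23461677 0.13897481]]
```

Emit:
{"op": "servo_tool", "data": {"motion": [[25,-28,0,0,0,0,0],[25,-28,0,0,0,0,0],[25,-28,0,0,0,0,0],[25,-28,0,0,0,0,0],[25,-28,0,0,0,0,0],[25,-28,0,0,0,0,0],[25,-28,0,0,0,0,0],[25,-28,0,0,0,0,0],[25,-28,0,0,0,0,0],[25,-28,0,0,0,0,0],[25,-28,0,0,0,0,0],[25,-28,0,0,0,0,0]], "force": 7}}

```text
time_s: 1.1
position: [0.3613, -0.1695, 0.3024]
tool_rot: [[0.961, 0.275, 0.0], [0.275, -0.961, 0.0], [0.0, -0.0, -1.0]]
wrist_force: [-0.1, 0.4, -0.5]
width: 0.0882
grasp_force: 0.0
```

Emit:
{"op": "servo_tool", "data": {"motion": [[25,-28,0,0,0,0,0],[25,-28,0,0,0,0,0],[25,-28,0,0,0,0,0],[25,-28,0,0,0,0,0],[25,-28,0,0,0,0,0],[25,-28,0,0,0,0,0],[25,-28,0,0,0,0,0],[25,-28,0,0,0,0,0],[25,-28,0,0,0,0,0],[25,-28,0,0,0,0,0],[25,-28,0,0,0,0,0],[0,0,0,0,0,0,0]]}}

```text
time_s: 2.1
position: [0.5418, 0.2056, 0.2992]
tool_rot: [[0.96, 0.28, -0.004], [0.28, -0.96, 0.001], [-0.004, -0.002, -1.0]]
wrist_force: [1.2, -0.8, -0.3]
width: 0.088
grasp_force: 0.0
```

Emit:
{"op": "servo_tool", "data": {"motion": [[0,0,0,0,0,-7,0],[0,0,0,0,0,-7,0],[0,0,0,0,0,-7,0],[0,0,0,0,0,-7,0],[0,0,0,0,0,-7,0],[0,0,0,0,0,-7,0],[0,0,0,0,0,-7,0],[0,0,0,0,0,0,0],[0,0,0,0,0,0,0]]}}

```text
time_s: 2.85
position: [0.5406, 0.2002, 0.3024]
tool_rot: [[0.427, 0.904, -0.001], [0.904, -0.427, -0.0], [-0.0, -0.0, -1.0]]
wrist_force: [-0.6, -0.3, -0.3]
width: 0.0881
grasp_force: 0.0
```

```bash
cat >> h.py <<'E'
def to(p):
    s=state();R=np.array(s['tool_rot']);g=np.array(s['position'])+.061*R[:,2]
    print('t',s['time_s'],'grasp pt',np.round(g,4),'yaw y',np.degrees(np.arctan2(R[1,1],R[0,1])),'q6',s['q'][5],'F',np.round(s['wrist_force'],1),'w',s['width'],s['grasp_force'])
    print('R',np.round(R,3).tolist(),'tool shift mm',np.round(1e3*R.T@(np.array(p)-g),1))
E
python3 -c "
from h import *
to([.5665,.2345,.138])"
```

```text
t 2.85 grasp pt [0.5405 0.2002 0.2414] yaw y -25.251472027840727 q6 0.7364153630095154 F [-0.6 -0.3 -0.3] w 0.08808617118538264 0.0
R [[0.427, 0.904, -0.001], [0.904, -0.427, -0.0], [-0.0, -0.0, -1.0]] tool shift mm [ 42.2   8.9 103.3]
```

Emit:
{"op": "servo_tool", "data": {"motion": [[21,4.5,10,0,0,0,0],[21,4.5,10,0,0,0,0],[0,0,28,0,0,0,0],[0,0,28,0,0,0,0],[0,0,17,0,0,0,0],[0,0,10,0,0,0,0],[0,0,0,0,0,0,0],[0,0,0,0,0,0,0]]}}

```text
time_s: 3.52
position: [0.5666, 0.2346, 0.1999]
tool_rot: [[0.425, 0.905, -0.0], [0.905, -0.425, -0.0], [-0.0, -0.0, -1.0]]
wrist_force: [0.5, 0.3, 0.7]
width: 0.0878
grasp_force: 0.0
```

```bash
python3 - <<'E'
from h import *
to([.5665,.2345,.138])
a,_=snap('top','t1');b,_=snap('side','s1')
f=lambda a,r,c:cv2.resize(a[r:r+110,c:c+150,::-1],(600,440),interpolation=cv2.INTER_CUBIC)
cv2.imwrite('pics/c1.png',cv2.resize(np.hstack([f(a,150,130),f(b,95,200)]),(800,293)))
E
```

```text
t 3.5167 grasp pt [0.5666 0.2346 0.1389] yaw y -25.127447044827964 q6 0.775672311512332 F [0.5 0.3 0.7] w 0.08775714424690978 0.0
R [[0.425, 0.905, -0.0], [0.905, -0.425, -0.0], [-0.0, -0.0, -1.0]] tool shift mm [-0.1 -0.   0.9]
```

View pics/c1.png

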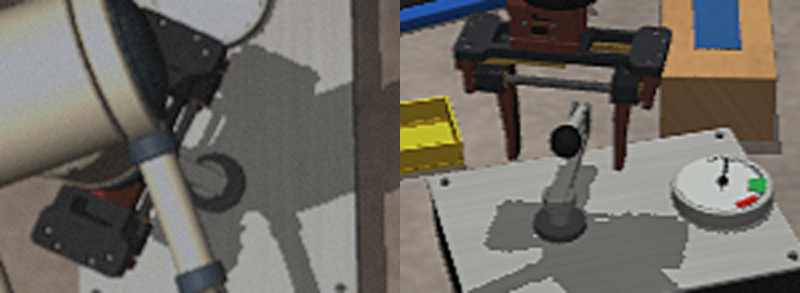

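The crop shows the fingers straddling the ball, which sits at about (565,140) in its right half. I'll close lightly.

Emit:
{"op": "servo_tool", "data": {"motion": [[0,0,0,0,0,0,1],[0,0,0,0,0,0,1],[0,0,0,0,0,0,1],[0,0,0,0,0,0,1],[0,0,0,0,0,0,1],[0,0,0,0,0,0,1],[0,0,0,0,0,0,1],[0,0,0,0,0,0,1],[0,0,0,0,0,0,1],[0,0,0,0,0,0,1]], "force": 7}}

```text
time_s: 4.45
position: [0.5667, 0.2347, 0.1996]
tool_rot: [[0.423, 0.906, 0.0], [0.906, -0.423, -0.0], [-0.0, 0.0, -1.0]]
wrist_force: [-0.2, 0.2, -0.5]
width: 0.0294
grasp_force: 7.0
```

```bash
python3 - <<'E'
from h import *
to([.5665,.2345,.138])
th=np.linspace(.15,1.57,13);p=np.c_[-66*np.cos(th),-66*np.sin(th)]
print(np.round(np.diff(p,axis=0),1).tolist())
E
```

```text
t 4.45 grasp pt [0.5667 0.2347 0.1386] yaw y -25.03390449392857 q6 0.7741555333733519 F [-0.2  0.2 -0.5] w 0.029377002220767758 6.9999924302101135
R [[0.423, 0.906, 0.0], [0.906, -0.423, -0.0], [-0.0, 0.0, -1.0]] tool shift mm [-0.3 -0.1  0.6]
[[1.6, -7.6], [2.5, -7.4], [3.4, -7.0], [4.2, -6.6], [4.9, -6.1], [5.6, -5.4], [6.2, -4.7], [6.7, -4.0], [7.1, -3.1], [7.5, -2.3], [7.7, -1.4], [7.8, -0.5]]
```

Emit:
{"op": "servo_tool", "data": {"motion": [[1.6,0,-7.6,0,0,0,1],[2.5,0,-7.4,0,0,0,1],[3.4,0,-7.0,0,0,0,1],[4.2,0,-6.6,0,0,0,1],[4.9,0,-6.1,0,0,0,1],[5.6,0,-5.4,0,0,0,1],[6.2,0,-4.7,0,0,0,1],[6.7,0,-4.0,0,0,0,1],[0,0,0,0,0,0,1],[0,0,0,0,0,0,1]]}}

```text
time_s: 5.28
position: [0.5816, 0.2671, 0.2491]
tool_rot: [[0.422, 0.906, 0.001], [0.906, -0.422, 0.0], [0.001, 0.0, -1.0]]
wrist_force: [0.4, -0.5, 1.8]
width: 0.0291
grasp_force: 7.0
```

Emit:
{"op": "servo_tool", "data": {"motion": [[7.1,0,-3.1,0,0,0,1],[7.5,0,-2.3,0,0,0,1],[7.7,0,-1.4,0,0,0,1],[5,0,-0.3,0,0,0,1],[0,0,0,0,0,0,1],[0,0,0,0,0,0,1],[0,0,0,0,0,0,1]]}}

```text
time_s: 5.87
position: [0.593, 0.2916, 0.2558]
tool_rot: [[0.423, 0.906, 0.0], [0.906, -0.423, 0.001], [0.001, 0.0, -1.0]]
wrist_force: [0.4, 0.0, 1.1]
width: 0.0294
grasp_force: 7.0
```

```bash
python3 - <<'E'
from h import *
to([.5943,.2941,.194])
a,_=snap('top','t2');b,_=snap('side','s2')
f=lambda a,r,c:cv2.resize(a[r:r+110,c:c+150,::-1],(600,440),interpolation=cv2.INTER_CUBIC)
cv2.imwrite('pics/c2.png',cv2.resize(np.hstack([f(a,150,130),f(b,85,200)]),(800,293)))
E
```

```text
t 5.8667 grasp pt [0.593  0.2917 0.1948] yaw y -25.00491580254256 q6 0.8419122629590005 F [0.4 0.  1.1] w 0.029424325568120406 7.0001370459795
R [[0.423, 0.906, 0.0], [0.906, -0.423, 0.001], [0.001, 0.0, -1.0]] tool shift mm [2.7 0.1 0.8]
```

View pics/c2.png

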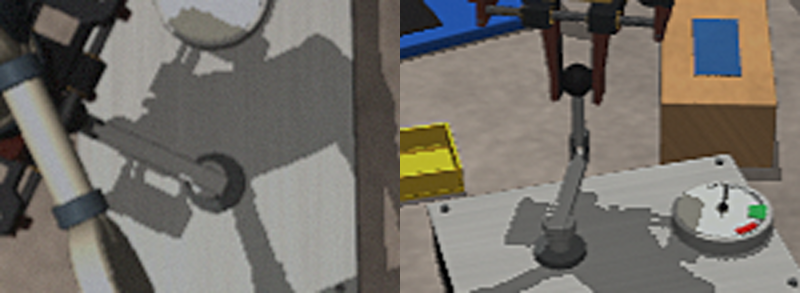

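Emit:
{"op": "servo_tool", "data": {"motion": [[0,5.1,0,0,0,3,1],[-0.5,10.2,0,0,0,6,1],[-0.5,10.2,0,0,0,6,1],[-0.5,10.2,0,0,0,6,1],[-0.5,10.2,0,0,0,6,1],[-0.5,10.2,0,0,0,6,1],[-0.5,10.2,0,0,0,6,1],[-0.5,10.2,0,0,0,6,1],[-0.1,5.1,0,0,0,3,1],[0,0,0,0,0,0,1],[0,0,0,0,0,0,1]]}}

```text
time_s: 6.88
position: [0.6454, 0.2312, 0.2558]
tool_rot: [[0.956, 0.293, 0.0], [0.293, -0.956, -0.0], [0.0, 0.0, -1.0]]
wrist_force: [0.9, -2.1, 2.3]
width: 0.0293
grasp_force: 7.0
```

```bash
python3 - <<'E'
from h import *
a=np.radians(65-48);to([.5522+.0985*np.cos(a),.2035+.0985*np.sin(a),.1945])
print(state()['torque'],state()['q'])
E
```

```text
t 6.8833 grasp pt [0.6454 0.2312 0.1948] yaw y -72.97488279014921 q6 1.568044930461177 F [ 0.9 -2.1  2.3] w 0.029338857849274907 7.00034111738205
R [[0.956, 0.293, 0.0], [0.293, -0.956, -0.0], [0.0, 0.0, -1.0]] tool shift mm [ 1.3 -0.8  0.3]
[-0.22948687 -0.15393918  0.05553486] [ 2.94456700e-01  3.22137172e-01  1.05134039e+00 -3.25165068e-04
  1.76780919e+00  1.56804493e+00]
```

Tracking is good. Another 45° will finish the winding.

Emit:
{"op": "servo_tool", "data": {"motion": [[1,5.1,0,0,0,3,1],[-0.5,10.2,0,0,0,6,1],[-0.5,10.2,0,0,0,6,1],[-0.5,10.2,0,0,0,6,1],[-0.5,10.2,0,0,0,6,1],[-0.5,10.2,0,0,0,6,1],[-0.5,10.2,0,0,0,6,1],[-0.2,8,0,0,0,5,1],[0,0,0,0,0,0,1],[0,0,0,0,0,0,1],[0,0,0,0,0,0,1]]}}

```text
time_s: 7.8
position: [0.6405, 0.1599, 0.2558]
tool_rot: [[0.892, -0.451, 0.0], [-0.451, -0.892, -0.0], [0.0, 0.0, -1.0]]
wrist_force: [-0.7, -2.6, 4.3]
width: 0.0298
grasp_force: 7.0
```

```bash
python3 - <<'E'
from h import *
a=np.radians(65-92.5);to([.5522+.0985*np.cos(a),.2035+.0985*np.sin(a),.1945])
a,_=snap('top','t3');b,_=snap('side','s3')
f=lambda a,r,c:cv2.resize(a[r:r+110,c:c+150,::-1],(600,440),interpolation=cv2.INTER_CUBIC)
cv2.imwrite('pics/c3.png',cv2.resize(np.hstack([f(a,120,140),f(b,100,220)]),(800,293)))
E
```

```text
t 7.8 grasp pt [0.6405 0.1599 0.1948] yaw y -116.8202485551746 q6 2.2320821408247826 F [-0.7 -2.6  4.3] w 0.029821679027922494 7.000160291790962
R [[0.892, -0.451, 0.0], [-0.451, -0.892, -0.0], [0.0, 0.0, -1.0]] tool shift mm [0.  2.1 0.3]
```

View pics/c3.png

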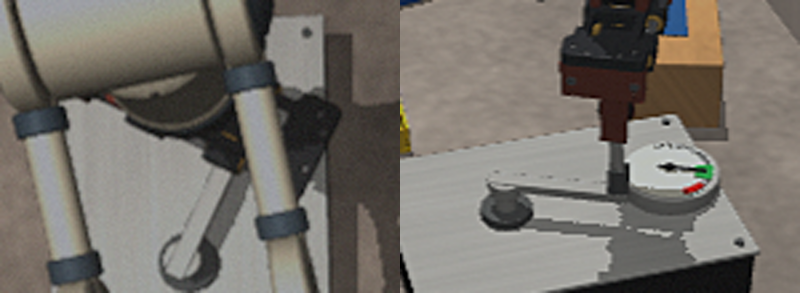

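The needle at (690,167) lies in the green zone. I'll release and lift straight up.

Emit:
{"op": "servo_tool", "data": {"motion": [[0,0,0,0,0,0,0.4],[0,0,0,0,0,0,0.2],[0,0,0,0,0,0,0.2],[0,0,0,0,0,0,0.2],[0,0,0,0,0,0,0.2],[0,0,0,0,0,0,0.2]]}}

```text
time_s: 8.4
position: [0.6405, 0.1597, 0.2553]
tool_rot: [[0.891, -0.454, -0.0], [-0.454, -0.891, 0.0], [-0.0, 0.0, -1.0]]
wrist_force: [0.1, -0.5, -0.2]
width: 0.0659
grasp_force: 0.0
```

Emit:
{"op": "servo_tool", "data": {"motion": [[0,0,-10,0,0,0,0.2],[0,0,-20,0,0,0,0.2],[0,0,-30,0,0,0,0.2],[0,0,-30,0,0,0,0.2],[0,0,-10,0,0,0,0.2],[-30,0,0,0,0,0,0.2],[-30,0,0,0,0,0,0.2],[-30,0,0,0,0,0,0.2],[-30,0,0,0,0,0,0.2],[-30,0,0,0,0,0,0.2],[0,0,0,0,0,0,0.2],[0,0,0,0,0,0,0.2]]}}

```text
time_s: 9.4
position: [0.5061, 0.2284, 0.3561]
tool_rot: [[0.892, -0.453, 0.001], [-0.453, -0.892, 0.0], [0.001, -0.001, -1.0]]
wrist_force: [0.4, 0.5, 0.3]
width: 0.0703
grasp_force: 0.0
```

```bash
python3 - <<'E'
from h import *
to([0,0,0])
a,_=snap('top','t4');b,_=snap('side','s4')
f=lambda a,r,c:cv2.resize(a[r:r+110,c:c+150,::-1],(600,440),interpolation=cv2.INTER_CUBIC)
cv2.imwrite('pics/c4.png',cv2.resize(np.hstack([f(a,120,150),f(b,100,220)]),(800,293)))
E
```

```text
t 9.4 grasp pt [0.5062 0.2284 0.2951] yaw y -116.90802150984037 q6 2.4030883227494417 F [0.4 0.5 0.3] w 0.07028438106266233 0.0
R [[0.892, -0.453, 0.001], [-0.453, -0.892, 0.0], [0.001, -0.001, -1.0]] tool shift mm [-348.3  433.1  294.3]
```

View pics/c4.png

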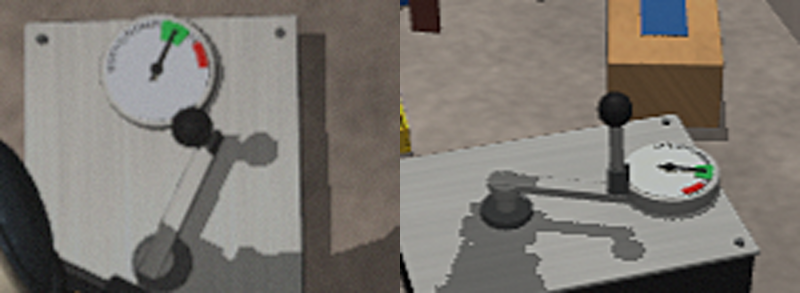

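The needle tip at (175,33) is in mid-green, the handle stands upright with its ball at (615,110), and the gripper is clear. I'm handing in the job.

```bash
python3 -c "
from workcell import *
print(close_job())"
```

```text
the job is handed in; nothing more can be done
None
```

I handed the job in at about 9.5 s: the last pictures show the gauge pump's handle upright and the needle in the green zone, with the gripper clear and the spare pump left alone; the hand-in returned no verdict.

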